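# Draw the sagging bolt and hold the guard gate ajar

## Robot

A 7-joint arm with a two-finger parallel gripper is mounted at the origin on the work surface. World frame = base frame: x ahead of the robot, y to its left, z up, the work surface at z = 0. Lengths are in m, angles in rad, forces in N, time in s.
With the tool pointing down it reaches from about 0.425 to 0.925 m from the base axis. Payload 6.8 kg.
Tool frame: the origin (TCP) lies midway between the tips of the shut fingers; the grasp point (between the pads) lies r.grasp_offset behind it (r.grasp_offset is the distance from the TCP to the grasp point, in m); z points along the fingers, y is the direction in which the jaws open and shut (so a half turn about z gives the same grasp; the last joint's range is limited). The gripper opens to 85 mm and grips with 20 to 120 N. Pads are 22 mm wide; open, the fingers measure 114 mm over their backs; the gripper's body (76 mm by 85 mm) begins 54 mm behind the grasp point. The pads swing forward as they close: fully open they stand 13 mm farther back than shut.
Start: joints at [-1.265, 0.477, 0.022, 1.555, -0.011, 1.109, -0.083], TCP at [0.271, 0.618, 0.231] pointing down, gripper open.
Joint ranges: [-2.96, 2.96], [-0.34, 2.1], [-1.41, 1.46], [0.24, 2.44], [-1.37, 4.51], [0.17, 1.92], [-2.96, 2.96]. Speed limits (rad/s): [2.39, 2.39, 3.14, 3.14, 3.14, 3.14, 3.14].

## Interface

Orientations are given as a rotation vector (axis times angle).
In Python, from bench import r gives the robot as it stands. The module is installed in compiled form; this text tells all that it offers.
- The arm moves only by the tool send_rows, never from a script. Its argument "moves" is one flat list of numbers, 4 for each row, row after row: the shift along the tool's x, y, z in mm, then the turn about the tool's z in degrees. A call has 1 to 8 rows; each row is the pose to reach, as a shift and turn from the pose commanded when the call began, along the tool's axes at that moment; what a row does not reach only later rows make up. A row lasts 1/8 s, in which the tool goes at most 62.5 mm and 10.7 degrees, less where a joint would pass 70% of its speed; a pose out of reach is approached as far as the arm can. A call with a gripper value outside its range is refused whole. "hand" is the closure, from 0 (fully open) to 1 (shut), set as the call begins (left out, the last holds). The fingers move at their own pace and stop on an object; "newtons" is the grip in N (left out, the last holds). Time passes only in rows, so rows that repeat a pose let the fingers close. It gives the time, the measured TCP pose, the force and the opening at its end, in the units of the state.
- r.get_obs(): the state, without advancing time (a new reading comes with each control period).
- r.grab_frame(name): name is "scene" or "top" or "wrist"; returns a dict with "img" (480x640x3 uint8, red, green, blue), "mtx" (3x3 intrinsics, pixels), "world_to_cam" (4x4, takes a point from world to camera coordinates). Camera axes: x right, y up, looking along -z (the intrinsics and any distortion apply to the point x, -y, -z); pixel columns grow to the right and rows downward; lengths in m; the calibration is good to about 2 mm. A picture is of the moment at which its call begins. There is no depth.
- r.hand_in(): hands the job in, once; it reports no verdict.
The state is a dict: "clock": time; "joints": joint angles; "qvel": joint speeds; "tau": joint torques, N m; "tcp_pos": TCP position; "orientation": TCP orientation; "contact_force": force on the tool from outside, world axes, zero at the start; "moment": the same for the moment, N m; "grip_width": finger opening in m.
Only numpy, scipy, OpenCV 4.12 (cv2) and the standard library are available. Lean on these libraries where they do the work, as an engineer would, in place of code of your own. Each camera call takes 0.05 s, during which the arm holds its last target.

## Task

Free the guard gate of the height-setting station: take the upright knob of its sagging barrel bolt, lift the bolt so its head clears the bent-up lip of the keeper, and draw it fully out of the keeper towards the hinges. Then pull the self-closing gate towards the robot and finish while still holding it ajar and still, about 20 degrees open, with the bolt drawn; do not let go at the end. Leave the blocks, square and step gauge around it where they are.

Things in the scene. Friction and masses are not known exactly. Their poses are not given: they have to be found in the camera images.
- station: Fixed station: dark steel base plate 320 x 420 x 20 mm with a fence; behind the gate a grey height master column (320 mm tall, at x +85, y +75). Origin: centre of the plate's underside, on the bench. x: level, square to the shut gate, away from the robot into the station; y: along the shut gate, keeper (y -150) to hinges (y +160); z up. Gate plane: x -110 mm. Nothing stands in front of it.
- bolt_knob (a point): Centre of the bolt's knob: plain upright steel cylinder, 18 mm across, 36 mm tall, on a 10 mm stem; centre 50 mm above the axis of the bolt's 12 mm rod. It moves with bolt and gate, does not turn or tilt by itself. Guide loops on the gate's top rail, 25 mm from the stem on the keeper side and 80 mm on the hinge side (bolt shut), rise to 26 mm above the rod axis.
- keeper_lip (a point): Middle of the top edge of the fixed keeper's bent-up lip, 5 mm thick along station y, by the gate's free edge. The bolt's head (14 mm long, 18 wide, reaching 16 mm below the rod axis) lies beyond the lip, away from the hinges, between two cheeks that lock the gate. The lip top is 7 mm under the rod axis of the hanging bolt: raise the bolt more than 9 mm to pass it.
- gate: Gate: aluminium frame with clear panel, 14 mm thick, top rail 152 mm above the bench. Origin on its vertical hinge axis at bench height; axes as the station's while shut, turning with the gate; it reaches 285 mm along its -y. The bolt's rod lies over its top rail, axis 170 mm above the bench while hanging.
- gate_swing (a joint): Gate angle in rad: 0 shut, grows as the free edge swings towards the robot (clockwise seen from above), stop at 1.2. A spring always pushes it shut with about 0.8 Nm at 0 rad and 1.2 Nm at 0.5 rad (5 to 7 N at the knob); let go, it closes.
- bolt (a joint): Draw of the bolt along the gate in m: 0 fully shut, grows as the knob moves towards the hinges, stop at 0.048. While the bolt hangs down its head strikes the lip at 0.010; the head is wholly out of the keeper from 0.029. Slight friction (about 1 N); it stays where it is left.
- bolt_lift (a joint): Lift of the bolt in its worn guide loops in m: 0 hanging down, stop at 0.016. It weighs about 0.2 kg and falls back when let go.
- block_a: Loose steel 1-2-3 block, 51 x 76 x 25 mm, lying flat on the station's base behind the gate; origin at the centre of its underside. Leave alone.
- block_b: Its twin, lying flat on the base behind the first; origin at the centre of its underside. Leave alone.
- square: Black granite square, an L 100 mm long, 30 mm thick, 130 mm tall, standing on the bench on the hinge side of the station; origin at the centre of its underside. Leave alone.
- step_gauge: Chrome stepped gauge, 25 x 100 mm, five steps from 20 to 100 mm high, standing on the bench at the keeper side; origin at the centre of its underside. Leave alone.

How it is judged:
On the way, in this order (a step that is already met when the one before it is completed fails the run):
1. the bolt is lifted out of its sag while the gate is still shut (value of joint bolt_lift above 0.006 m and value of joint gate_swing below 0.06 rad), for 0.05 s.
2. the bolt is drawn clear of the keeper (value of joint bolt above 0.029 m), for 0.1 s.
3. the gate is pulled ajar (value of joint gate_swing above 0.2 rad), for 0.1 s.
At the end, for the whole second after the job is handed in: The gate is held still (under 0.08 rad/s) by the fingers (they press on the gate or its bolt with more than 1.5 N) at 0.22 to 0.48 rad (13 to 27 degrees), the bolt drawn by more than 29 mm, and the blocks, square and step gauge within 20 mm of where they were (value of joint gate_swing between 0.22 and 0.48 rad and velocity of joint gate_swing between -0.08 and 0.08 rad/s and value of joint bolt above 0.029 m and contact force between the fingers and gate above 1.5 N and distance of each of block_a, block_b, square, step_gauge from where it was at the start of the episode below 0.02 m); the arm keeps its last pose, push and grip.
It fails at once if a block, the square or the step gauge is shifted by more than 20 mm (distance of any of block_a, block_b, square, step_gauge from where it was at the start of the episode above 0.02 m).
It also fails if it takes over 32 s, if anything falls off the work surface, if the arm or the gripper's body presses on something with over 40 N, if the wrist force passes 120 N, or if a joint passes its speed limit or range.

## Working session

There is one attempt and no reset: what is moved stays moved. The work goes in short steps, Python scripts to look and compute and a tool call to move; the robot and the scene stay as the last step left them, time stands still between calls to the robot, and variables do not carry over. Pictures are saved under pics/ and viewed, and the job is handed in when it is done.

Besides the shell and the picture viewer there is one more tool, called after "Request:" as a command line: name --argument value ..., lists and objects as JSON in quotes. send_rows: Moves the arm, as the interface text tells. Its arguments: {"type":"object","properties":{"moves":{"type":"array"},"hand":{"type":"number"},"newtons":{"type":"number"}},"required":["moves"]}

```bash
mkdir -p pics; python3 - <<'E'
from bench import r
import cv2,numpy as np
np.set_printoptions(precision=4,suppress=True)
print(r.get_obs(), r.grasp_offset)
for n in("scene","top","wrist"):
    f=r.grab_frame(n); cv2.imwrite(f"pics/a_{n}.png",f["img"][:,:,::-1]); np.savez(f"a_{n}.npz",**f)
    print(n,f["mtx"],f["world_to_cam"],f.keys())
E
```

```text
{'clock': 0.0, 'joints': array([-1.2651,  0.4778,  0.0223,  1.5565, -0.0115,  1.1093, -0.0831]), 'qvel': array([-0.0012, -0.0007,  0.0005,  0.0007,  0.0007,  0.0011,  0.0012]), 'tau': array([ -0.0001, -59.6445,   1.6078, -28.1205,   0.0125,   0.0093,
         0.    ]), 'tcp_pos': array([0.2712, 0.6175, 0.2303]), 'orientation': array([-0.6453, -3.0744,  0.0029]), 'contact_force': array([-0.239 ,  0.3329, -0.4058]), 'moment': array([-0.0021,  0.0149, -0.0086]), 'grip_width': 0.08524405686048861} 0.0187
scene [[474.706    0.     317.9104]
 [  0.     474.706  248.2805]
 [  0.       0.       1.    ]] [[ 0.2019  0.9794  0.0081 -0.1834]
 [-0.6781  0.1338  0.7226  0.309 ]
 [ 0.7067 -0.1514  0.6912 -1.4952]
 [ 0.      0.      0.      1.    ]] dict_keys(['img', 'mtx', 'world_to_cam'])
top [[606.3891   0.     320.7196]
 [  0.     606.3891 231.6798]
 [  0.       0.       1.    ]] [[-0.0031 -1.     -0.0014  0.0528]
 [ 0.9954 -0.0032  0.0953 -0.6595]
 [-0.0953 -0.0011  0.9954 -1.3324]
 [ 0.      0.      0.      1.    ]] dict_keys(['img', 'mtx', 'world_to_cam'])
wrist [[407.1754   0.     325.6568]
 [  0.     407.1754 236.6405]
 [  0.       0.       1.    ]] [[ 0.4016  0.9158 -0.0015 -0.6742]
 [-0.8755  0.3834 -0.294   0.0379]
 [-0.2687  0.1194  0.9558 -0.3808]
 [ 0.      0.      0.      1.    ]] dict_keys(['img', 'mtx', 'world_to_cam'])
```

View pics/a_scene.png

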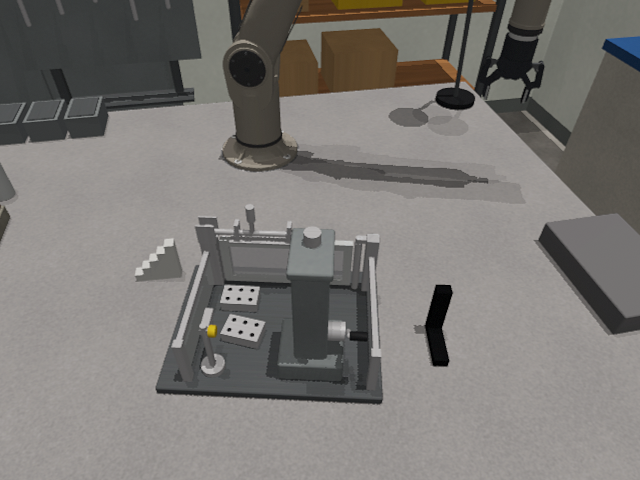

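View pics/a_top.png

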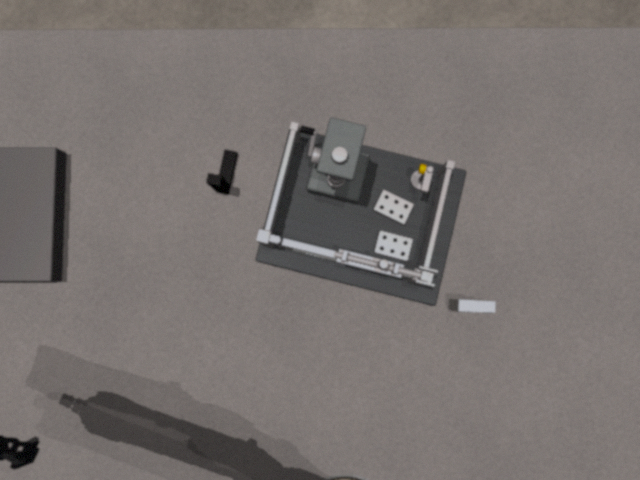

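View pics/a_wrist.png

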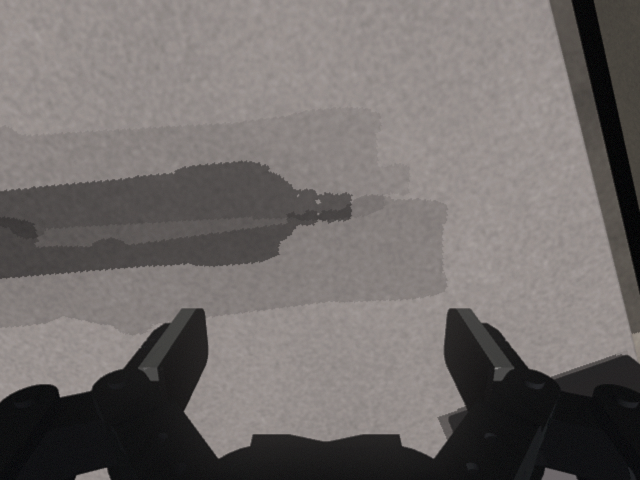

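The scene view has the knob at about (250,218). The top view has it at about (384,265), with the plate corners around (258,262), (437,303) and (466,170). I'll zoom in next.

```bash
python3 - <<'E'
import cv2
a=cv2.imread("pics/a_scene.png")[195:295,185:385]; b=cv2.imread("pics/a_top.png")[220:310,250:450]
cv2.imwrite("pics/b1.png",cv2.resize(a,None,fx=4,fy=4,interpolation=cv2.INTER_CUBIC))
cv2.imwrite("pics/b2.png",cv2.resize(b,None,fx=4,fy=4,interpolation=cv2.INTER_CUBIC))
E
```

```text
(no output)
```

View pics/b1.png

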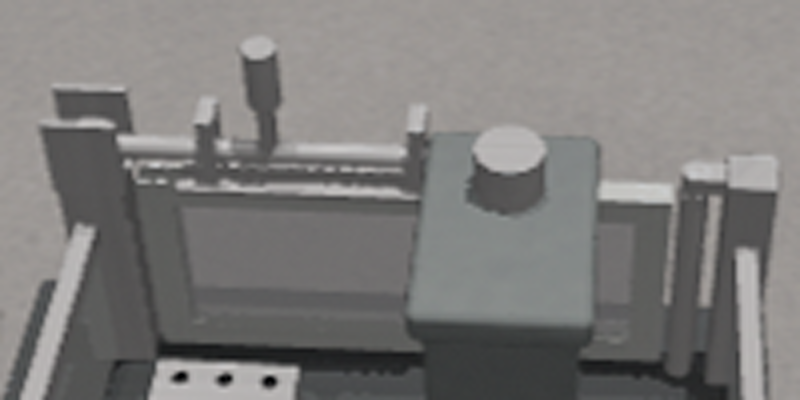

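View pics/b2.png

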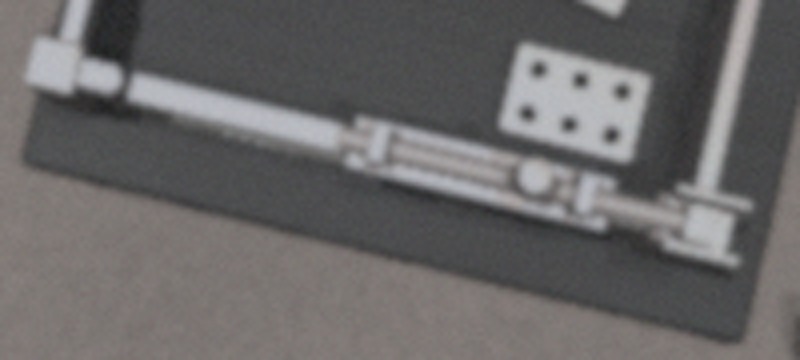

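```bash
cat > h.py <<'E'
import numpy as np
from scipy.spatial.transform import Rotation as R
np.set_printoptions(precision=4,suppress=True)
def ray(f,uv):
    K=f["mtx"];T=f["world_to_cam"];d=np.linalg.inv(K)@[uv[0],uv[1],1]; d=d*[1,-1,-1]
    Rm=T[:3,:3];c=-Rm.T@T[:3,3];d=Rm.T@d
    return c,d/np.linalg.norm(d)
def plane(f,uv,z):
    c,d=ray(f,uv);return c+d*(z-c[2])/d[2]
def tri(rs):
    A=np.zeros((3,3));b=np.zeros(3)
    for c,d in rs:
        P=np.eye(3)-np.outer(d,d);A+=P;b+=P@c
    p=np.linalg.solve(A,b);return p,[np.linalg.norm((np.eye(3)-np.outer(d,d))@(p-c)) for c,d in rs]
def proj(f,p):
    q=f["world_to_cam"][:3,:3]@p+f["world_to_cam"][:3,3];q=q*[1,-1,-1];k=f["mtx"]@q;return k[:2]/k[2]
E
python3 - <<'E'
from h import *
s=np.load("a_scene.npz");t=np.load("a_top.npz")
ks=(249.4,206.7);kt=(383.4,263.9)
print(tri([ray(s,ks),ray(t,kt)]),plane(s,ks,.238),plane(t,kt,.238))
c=lambda u,v:(250+u/4,220+v/4)
a=plane(t,c(25,162),.02);b=plane(t,c(740,340),.02);print(a,b,np.linalg.norm(a-b))
l1=plane(t,c(378,143),.196);l2=plane(t,c(585,195),.196);print(l1,l2,np.linalg.norm(l1-l2))
for d in (a-b,l1-l2): print("station y yaw",np.degrees(np.arctan2(d[1],d[0]))-90)
o=R.from_rotvec([-0.6453,-3.0744,0.0029]).as_matrix();print(o)
E
```

```text
(array([ 0.5781, -0.0682,  0.2381]), [np.float64(7.658153735979403e-06), np.float64(7.658153736007416e-06)]) [ 0.5779 -0.0682  0.238 ] [ 0.5781 -0.0682  0.238 ]
[0.5958 0.1966 0.02  ] [ 0.4948 -0.2049  0.02  ] 0.41400538263453934
[0.5961 0.0039 0.196 ] [ 0.5702 -0.0976  0.196 ] 0.10475521984753303
station y yaw -14.125580291620594
station y yaw -14.3072032393884
[[-0.9156  0.4021 -0.0006]
 [ 0.4021  0.9156 -0.0018]
 [-0.0002 -0.0018 -1.    ]]
```

The two views agree within 1 mm: knob at (0.578, -0.068), top at z 0.238. The station yaw is about -14.2°. I'll jaw along station x, raise the tool, and travel over to the knob.

Request:
send_rows --moves '[-40, -36, -20, 10, -80, -72, -40, 20, -120, -109, -60, 30, -161, -146, -70, 40, -202, -183, -70, 50, -243, -220, -70, 60, -284, -257, -70, 70, -325, -294, -70, 80]' --hand 0 --newtons 60

```text
clock: 1.15
tcp_pos: [0.4511, 0.2164, 0.3013]
orientation: [-2.476, -1.933, -0.0]
contact_force: [2.1, 1.0, -0.2]
grip_width: 0.0851
```

```bash
cat > to.py <<'E'
from h import *
from bench import r
import sys
o=r.get_obs();M=R.from_rotvec(o["orientation"]).as_matrix()
print(o["clock"],o["tcp_pos"],"F",o["contact_force"],"w",o["grip_width"],"j",o["joints"]);print(M.round(3))
print("jaw yaw deg",np.degrees(np.arctan2(M[1,1],M[0,1])))
if len(sys.argv)>3: print("shift mm",M.T@(np.array(list(map(float,sys.argv[1:4])))-o["tcp_pos"])*1000)
E
python3 to.py 0.578 -0.068 0.30
```

```text
1.15 [0.4511 0.2164 0.3013] F [ 2.1473  1.0251 -0.239 ] w 0.08507728601175817 j [-0.9616  0.116   0.431   1.8993 -0.0536  1.1373 -0.7556]
[[ 0.242  0.97   0.   ]
 [ 0.97  -0.242  0.   ]
 [ 0.    -0.    -1.   ]]
jaw yaw deg -14.03219603139457
shift mm [-245.1304  192.0503    1.2186]
```

Request:
send_rows --moves '[-45, 35, 0, 0, -90, 70, 0, 0, -135, 105, 0, 0, -180, 140, 0, 0, -225, 176, 0, 0, -245, 192, 0, 0, -245, 192, 0, 0]'

```text
clock: 2.02
tcp_pos: [0.5792, -0.0679, 0.301]
orientation: [2.474, 1.935, -0.002]
contact_force: [-0.6, 0.9, 1.4]
grip_width: 0.0853
```

```bash
python3 to.py 0.578 -0.068 0.203; python3 - <<'E'
from h import *
from bench import r
import cv2
for n in("wrist","scene"):
    f=r.grab_frame(n); im=f["img"][:,:,::-1].copy(); np.savez(f"c_{n}.npz",**f)
    print(n,proj(f,np.array([.578,-.068,.238])))
    cv2.imwrite(f"pics/c_{n}.png",im)
E
```

```text
2.025 [ 0.5792 -0.0679  0.301 ] F [-0.6494  0.8628  1.3768] w 0.08525439201254985 j [-0.4947  0.3008  0.6396  1.7292 -0.1914  1.1754 -0.0461]
[[ 0.241  0.97  -0.   ]
 [ 0.97  -0.241 -0.001]
 [-0.001 -0.    -1.   ]]
jaw yaw deg -13.960934757271025
shift mm [-0.245  -1.1464 98.0063]
wrist [325.4795 257.9088]
scene [249.513  206.7029]
```

View pics/c_wrist.png

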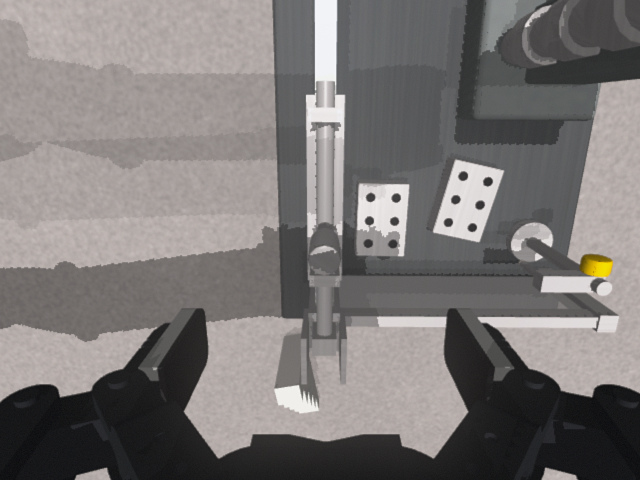

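The knob is at (324,257) in the wrist image, where it was predicted, and midway between the jaws. The rail runs square to the jaw. I'll descend and close.

Request:
send_rows --moves '[0, -1, 40, 0, 0, -1, 75, 0, 0, -1, 92, 0, 0, -1, 98, 0, 0, -1, 98, 0]'

```text
clock: 2.75
tcp_pos: [0.5787, -0.0648, 0.2039]
orientation: [2.47, 1.941, 0.001]
contact_force: [-0.1, 0.5, -0.6]
grip_width: 0.0853
```

Request:
send_rows --moves '[0, 0, 0, 0, 0, 0, 0, 0, 0, 0, 0, 0, 0, 0, 0, 0, 0, 0, 0, 0, 0, 0, 0, 0, 0, 0, 0, 0, 0, 0, 0, 0]' --hand 1 --newtons 60

```text
clock: 3.75
tcp_pos: [0.5788, -0.0653, 0.2037]
orientation: [2.47, 1.94, 0.002]
contact_force: [2.1, -0.8, 4.0]
grip_width: 0.0167
```

```bash
python3 to.py; python3 - <<'E'
from h import *
from bench import r
import cv2
for n in("wrist","scene"):
    f=r.grab_frame(n); im=f["img"][:,:,::-1].copy()
    if n=="scene": im=cv2.resize(im[150:290,185:385],None,fx=4,fy=4)
    cv2.imwrite(f"pics/d_{n}.png",im)
E
```

```text
3.75 [ 0.5788 -0.0653  0.2037] F [ 2.1456 -0.7638  3.981 ] w 0.016687306983284394 j [-0.4563  0.3976  0.5993  1.8432 -0.2662  0.9799  0.0168]
[[ 0.237  0.971  0.001]
 [ 0.971 -0.237 -0.   ]
 [ 0.     0.001 -1.   ]]
jaw yaw deg -13.714431016724955
```

View pics/d_wrist.png

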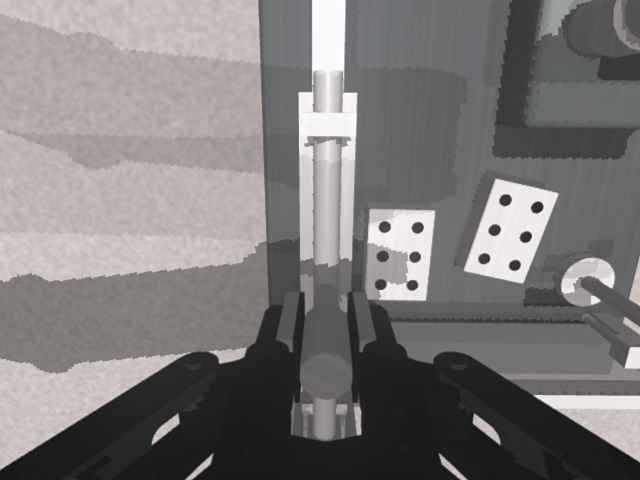

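View pics/d_scene.png

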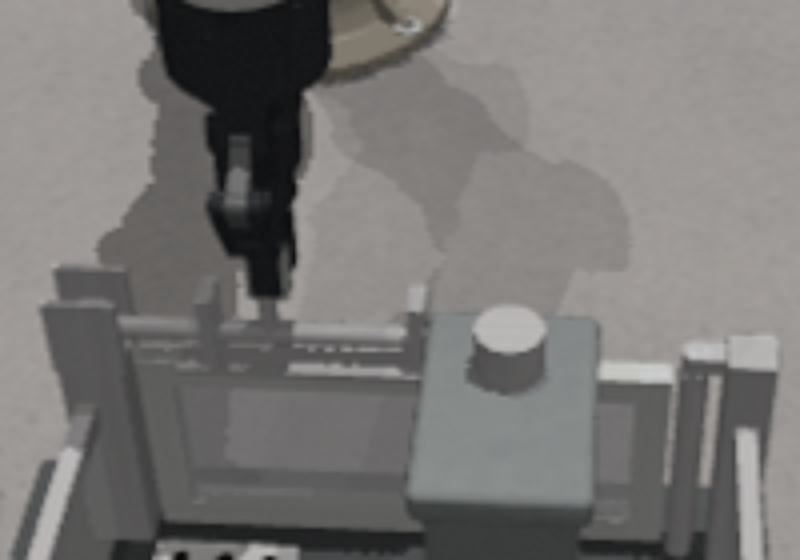

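The opening stopped at 17 mm, so the knob is between the pads. I'll lift 13 mm.

Request:
send_rows --moves '[0, 0, -3, 0, 0, 0, -7, 0, 0, 0, -11, 0, 0, 0, -13, 0, 0, 0, -13, 0, 0, 0, -13, 0]'

```text
clock: 4.6
tcp_pos: [0.5782, -0.0651, 0.2162]
orientation: [-2.471, -1.94, 0.0]
contact_force: [3.8, -0.9, -1.7]
grip_width: 0.0169
```

```bash
python3 to.py; python3 - <<'E'
from h import *
from bench import r
import cv2
for n in("wrist","scene"):
    f=r.grab_frame(n); im=f["img"][:,:,::-1].copy()
    if n=="scene": im=cv2.resize(im[150:290,185:385],None,fx=4,fy=4)
    cv2.imwrite(f"pics/e_{n}.png",im)
E
```

```text
4.6 [ 0.5782 -0.0651  0.2162] F [ 3.7553 -0.8711 -1.6895] w 0.01693829350860596 j [-0.4633  0.3828  0.606   1.8314 -0.2548  1.0056  0.0073]
[[ 0.237  0.972 -0.   ]
 [ 0.972 -0.237  0.   ]
 [ 0.    -0.    -1.   ]]
jaw yaw deg -13.710722800945467
```

View pics/e_scene.png

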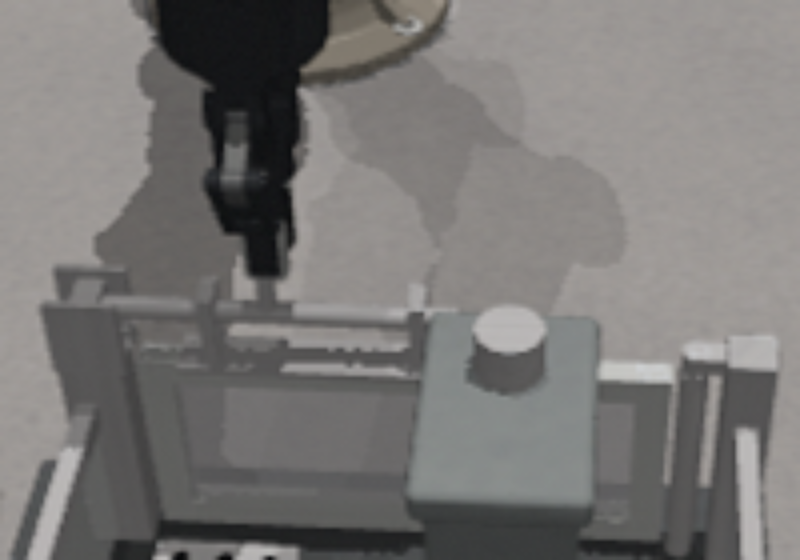

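View pics/e_wrist.png

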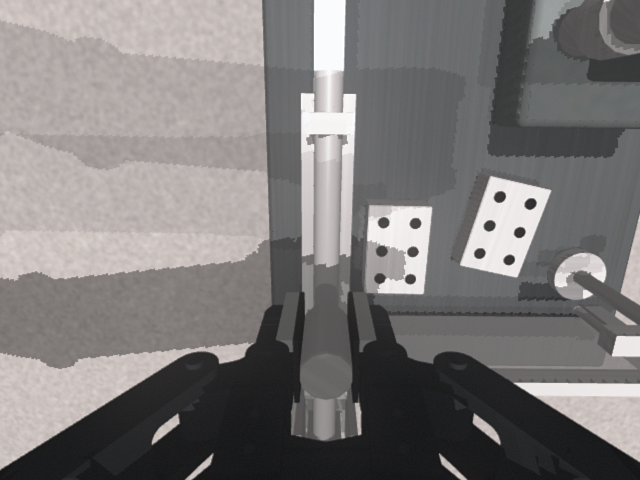

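The rod is visibly raised, with the force level at about 4 N. Now I'll draw 42 mm towards the hinges, which is tool +x.

Request:
send_rows --moves '[5, 0, 0, 0, 11, 0, 0, 0, 18, 0, 0, 0, 25, 0, 0, 0, 32, 0, 0, 0, 38, 0, 0, 0, 42, 0, 0, 0, 42, 0, 0, 0]'

```text
clock: 5.7
tcp_pos: [0.5887, -0.0233, 0.2164]
orientation: [2.47, 1.941, 0.001]
contact_force: [5.6, -0.6, -1.5]
grip_width: 0.0163
```

```bash
python3 to.py; python3 - <<'E'
from h import *
from bench import r
import cv2
for n in("wrist","scene"):
    f=r.grab_frame(n); im=f["img"][:,:,::-1].copy()
    if n=="scene": im=cv2.resize(im[150:290,185:385],None,fx=4,fy=4)
    cv2.imwrite(f"pics/f_{n}.png",im)
E
```

```text
5.7 [ 0.5887 -0.0233  0.2164] F [ 5.6408 -0.6064 -1.5309] w 0.016306378783891275 j [-0.5219  0.3935  0.5946  1.8142 -0.2568  1.0106 -0.0635]
[[ 0.236  0.972  0.001]
 [ 0.972 -0.236  0.   ]
 [ 0.001  0.001 -1.   ]]
jaw yaw deg -13.662667246189667
```

View pics/f_scene.png

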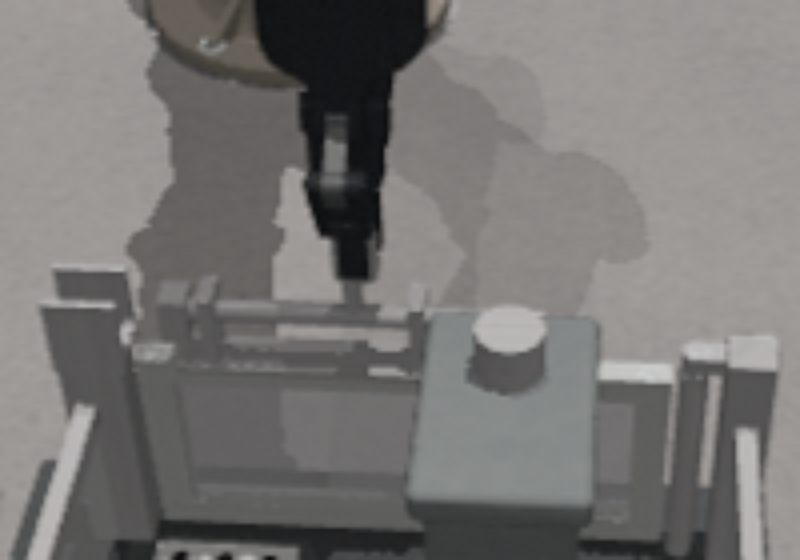

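View pics/f_wrist.png

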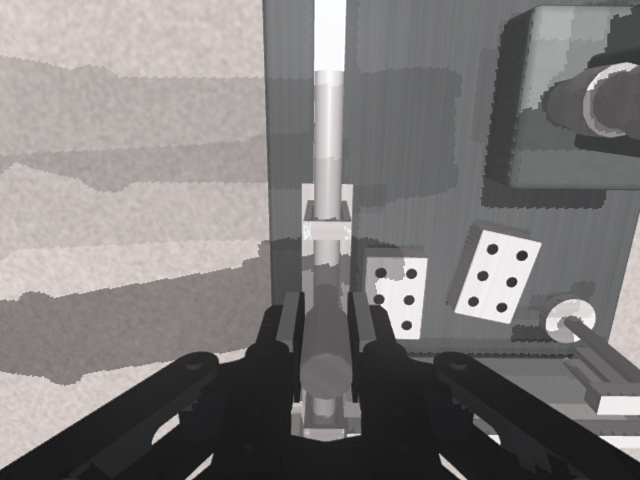

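The bolt head now stands by the guide loop at (172,305), well clear of the keeper. I'll swing the gate about its hinge (knob radius about 172 mm) to 20°, turning the tool with it.

Request:
send_rows --moves '[0, -6, 0, 2, 1, -15, 0, 5, 2, -24, 0, 8, 3, -33, 0, 11, 5, -42, 0, 14, 8, -50, 0, 17, 9, -56, 0, 19, 10, -59, 0, 20]'

```text
clock: 6.8
tcp_pos: [0.5339, -0.0007, 0.2167]
orientation: [2.77, 1.48, 0.002]
contact_force: [6.1, -3.3, -1.7]
grip_width: 0.0163
```

Request:
send_rows --moves '[0, 0, 0, 0, 0, 0, 0, 0, 0, 0, 0, 0, 0, 0, 0, 0]'

```text
clock: 7.3
tcp_pos: [0.534, -0.0008, 0.2167]
orientation: [2.769, 1.481, 0.002]
contact_force: [5.7, -2.9, -1.9]
grip_width: 0.0165
```

```bash
python3 to.py; python3 - <<'E'
from h import *
from bench import r
import cv2
for n in("top","wrist","scene"):
    f=r.grab_frame(n); im=f["img"][:,:,::-1].copy()
    if n=="scene": im=cv2.resize(im[150:290,185:385],None,fx=4,fy=4)
    np.savez(f"g_{n}.npz",**f)
    cv2.imwrite(f"pics/g_{n}.png",im)
E
```

```text
7.3 [ 0.534  -0.0008  0.2167] F [ 5.6668 -2.9408 -1.9215] w 0.016457201104395896 j [-0.6777  0.3045  0.6897  1.9443 -0.2327  0.9706 -0.4666]
[[ 0.555  0.832  0.002]
 [ 0.832 -0.555 -0.001]
 [ 0.     0.002 -1.   ]]
jaw yaw deg -33.7147810506087
```

View pics/g_scene.png

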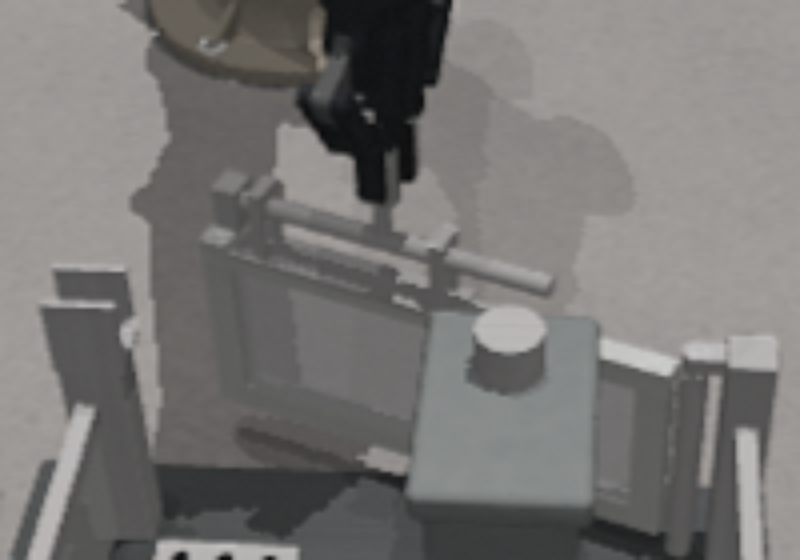

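View pics/g_wrist.png

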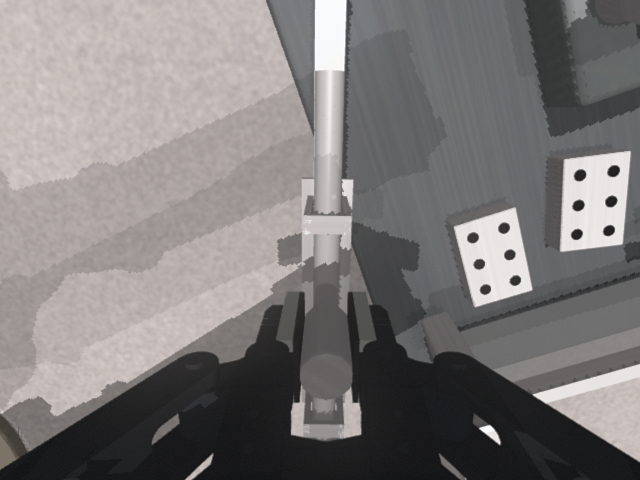

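View pics/g_top.png

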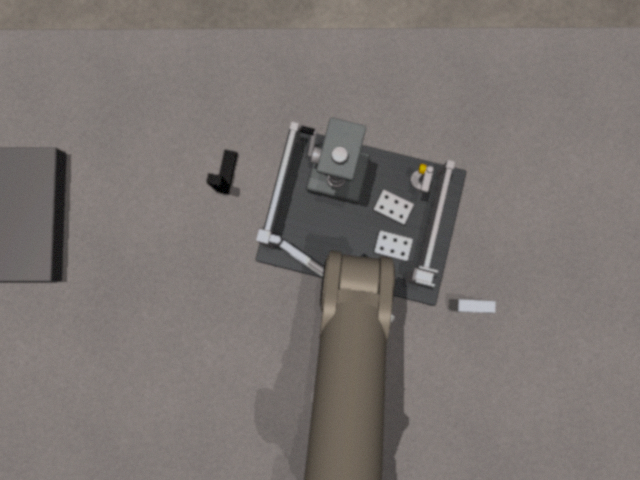

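The gate stands about 20° open, and the rail is still square to the jaw in the wrist view. The bolt is drawn and the force is steady at about 6.5 N. The blocks, square and gauge sit at the same pixels as before, so I'll do one last check and hand in.

```bash
python3 - <<'E'
from h import *
from bench import r
import cv2
a=np.load("a_top.npz")["img"].astype(int);g=np.load("g_top.npz")["img"].astype(int)
for n,(x0,x1,y0,y1) in dict(blocks=(372,416,188,258),square=(205,240,148,198),gauge=(448,498,295,316)).items():
    print(n,np.abs(a-g)[y0:y1,x0:x1].max(2).mean())
t=np.load("g_top.npz");p=plane(t,(283,241),.152);q=plane(t,(322,269),.152);d=p-q
print("gate deg",-(np.degrees(np.arctan2(d[1],d[0]))-90)-14.2)
o=r.get_obs();print(o["tcp_pos"],o["contact_force"],abs(o["qvel"]).max(),o["grip_width"])
r.hand_in()
E
```

```text
blocks 4.696103896103896
square 4.833714285714286
gauge 4.792380952380952
gate deg 21.624348447090494
[ 0.534  -0.0008  0.2167] [ 7.0015 -2.6563 -1.4452] 0.0016636493348894381 0.016494060856198117
the job is handed in; nothing more can be done
```

I freed the gate and handed in with the gripper still holding it about 20° open and the bolt drawn. I gripped the knob, lifted the bolt 13 mm over the lip, drew it 42 mm towards the hinges and swung the gate open. The clock read about 7.5 s at hand-in.

The last checks before hand-in:
- **Gate angle:** the tool turned 20° with the gate, and the rail in the top image measured 21.6°. The 1.6° gap is within how well I can read the pixels, and both values lie inside 13 to 27°.
- **Stillness and hold:** joint speeds were below 0.002 rad/s. The wrist force was steady at about 7 N against the closing spring, and the grip held at 16.5 mm opening.
- **Bolt draw:** the 42 mm is the commanded and tool-measured travel. In the pictures the bolt head stands clear of the keeper, but I did not measure the bolt itself.
- **Blocks, square and step gauge:** in the top view these areas differed from the start only at image-noise level, so nothing moved.

None of the checks failed. Hand-in gives no verdict, so I don't know the judged result.

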